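Snap the ruined wall onto the three-ball photo mount

TASK

Pick up the grey ruined-wall section on its base plate and set it on the three-ball photo mount, squared up with its tall end over the single ball. Then press it gently down, keeping it level, until both spring rollers have snapped over the plate's edges and it sits fully home on all three balls, bed it in there with a steady push of about 12 N for a second, and let go. Do not slam or force it onto the mount, and leave everything else on the shelf where it is.

Things in the scene. Friction and masses are not known exactly. Their poses are not given: they have to be found in the camera images.
- wall_mid (a point): grip point, middle of the grey ruined wall (loose with its base plate, about 160 g). Wall 14 mm thick (y), 94 mm long (x), on the centre line of a grey plate 110 x 90 mm (x, y). It lies 55 mm above the feet's undersides (what it stands on), 33 mm above the plate's flat top, 27 mm below the top of the wall's level middle part (x -23 to +23 mm). x points along the wall to its tall end, z up
- tall_end (a point): the top of the wall's tall end, on the same piece, 31 mm along +x from and 49 mm above wall_mid
- plate_foot (a point): same piece and axes, 55 mm below wall_mid: centre of the plate's underside. Three feet with 90 degree grooves (20 mm wide at the mouth, 10 mm deep, running out from the centre) straddle the mount's balls when home, this point then level with the ball centres. Each long edge (y +-45 mm) has a 28 mm ridge, bevelled 45 degrees above and below, peak at y +-51 mm, 16 mm above this point
- stand_top (a point): centre of the upper face of the photo mount's wooden stand, 150 x 190 x 25 mm (x, y, z), fixed. x points to the single ball, z up. An aluminium cradle, 124 x 172 mm, on hand-set jack screws carries balls and rollers: it may stand 0 to 8 mm above this face and up to 1.5 mm off centre in x and in y, which is not measured. wall_mid is 75 mm (plus those 0 to 8) above this point when home
- ball_spot (a point): on the stand, where the centre of the single ball would be with the cradle lowest and centred: x +40 mm, z +20 mm from stand_top. The other two balls are at x -20, y +-28 mm from stand_top. Balls: steel, 14 mm across. The mount is delicate: pressing down with over about 20 N counts as forcing it; its balls stop the plate hard
- roller_spot (a point): on the stand, left (+y) roller's axis if the cradle is lowest and centred: y +51, z +42 mm from stand_top; the other at y -51. Rollers: steel, 10 mm thick, 30 mm long along x, sprung inwards, give 9 mm outwards. Housings at y +-72 to 84 mm, top at z +51. A plate set down rests on them 13 mm above home; a 5 to 10 N push drives it past, 6 mm above home; then springs pull it down. Pushed unevenly, one side snaps first and it tips
- king: dark wooden chess king, 98 mm high, 36 mm across the base, upright; origin: centre of its underside; bystander
- hill: green plastic hill piece, 110 mm across, 32 mm high; origin: centre of its underside; bystander
- acrylic_box: clear box with clip-on lid, 104 x 138 x 49 mm; origin: centre of its underside; bystander
- tweezer: steel tweezer, 130 mm long (y), on a black magnetic strip 30 x 160 x 10 mm; origin: centre of its underside; bystander
- paint_pot: small grey pot with white cap, 32 mm across, 45 mm high; origin: centre of its underside; bystander
- wash_pot: amber pot with black cap, 36 mm across, 55 mm high; origin: centre of its underside; bystander
- rubble: grey resin rubble piece, 40 x 30 x 26 mm; origin: centre of its underside; bystander
Things that resemble listed ones, but are neither listed nor needed, are in the scene too. Several things look just like the part that bears wall_mid: the one meant starts farthest to the robot's right.

How it is judged:
By the outcome, as a careful person would: the job done as asked, in the order asked, and still so for the second after the job is handed in, with the robot touching nothing.
It also fails if it takes over 48 s, if anything falls off the work surface, if the arm or the gripper's body presses on something with over 40 N, if the wrist force passes 120 N, or if a joint passes its speed limit or range.

ROBOT

A 7-joint arm with a two-finger parallel gripper is mounted at the origin on the work surface. World frame = base frame: x ahead of the robot, y to its left, z up, the work surface at z = 0. Lengths are in m, angles in rad, forces in N, time in s.
With the tool pointing down it reaches from about 0.35 to 0.9 m from the base axis. Payload 8.1 kg.
Tool frame: the origin (TCP) lies at the very end of the fingers, on their centre line; the grasp point (between the pads) lies grip_point_offset behind it (grip_point_offset is the distance from the TCP to the grasp point, in m); z points along the fingers, y is the line along which they close (so a half turn about z gives the same grasp; the last joint's range is limited). The gripper opens to 85 mm and grips with 20 to 120 N. Pads are 22 mm wide; open, the fingers measure 114 mm over their backs; the gripper's body (76 mm by 85 mm) begins 54 mm behind the grasp point. The pads swing forward as they close: fully open they stand 13 mm farther back than shut.
Start: joints at [-1.32, 0.434, 0.025, 1.573, -0.012, 1.134, -0.075], TCP at [0.217, 0.586, 0.208] pointing down, gripper open.
Joint ranges: [-2.62, 2.62], [-0.44, 2.09], [-1.27, 1.32], [0.08, 2.57], [-1.32, 4.46], [0.12, 2], [-2.74, 2.74]. Speed limits (rad/s): [2.22, 2.22, 3.01, 3.01, 3.14, 3.14, 3.14].

INTERFACE

Orientations are given as a unit quaternion [w, x, y, z].
In Python, from station import * gives the robot as it stands.
- The arm moves only by the tool step_arm, never from a script. Its argument "increments" is a list of rows, each a list of 2 entries, a list of its own where there are three numbers: the shift along the tool's x, y, z in mm, then the turn, a rotation vector about the tool's x, y, z in rad. A call has 1 to 5 rows; each row is the pose to reach, as a shift and turn from the pose commanded when the call began, along the tool's axes at that moment; what a row does not reach only later rows make up. A row lasts 1/12 s, in which the tool goes at most 41.7 mm and 7.16 degrees, less where a joint would pass 70% of its speed; a pose out of reach is approached as far as the arm can. A call with a gripper value outside its range is refused whole. "gripper" is the closure in counts, from 0 (fully open) to 255 (shut), set as the call begins (left out, the last holds). The fingers move at their own pace and stop on an object; "force" is the grip in N (left out, the last holds). Time passes only in rows, so rows that repeat a pose let the fingers close. It gives the time, the measured TCP pose, the force, the opening and the grip force at its end, in the units of the state.
- state(): the state, without advancing time (a new reading comes with each control period).
- get_image(name): name is "scene" or "top" or "wrist"; returns a dict with "img" (384x512x3 uint8, red, green, blue), "mtx" (3x3 intrinsics, pixels), "position" and "attitude" of the camera in the world; the wrist camera has in their place "T_tool_cam" (4x4, takes a point from camera to tool coordinates, whose origin is the TCP and whose axes are the flange's). Camera axes: x right, y down, z forward; pixel columns grow to the right and rows downward; lengths in m; the calibration is good to about 2 mm. A picture is of the moment at which its call begins: read the wrist's pose just before it. There is no depth.
- close_job(): hands the job in; it is judged then, once.
The state is a dict: "clock": time; "joint_positions": joint angles; "qd": joint speeds; "effort": joint torques, N m; "tool_pos": TCP position; "ee_rot": TCP orientation; "contact_force": force on the tool from outside, world axes, zero at the start; "torque": the same for the moment, N m; "grip_width": finger opening in m; "finger_force": force on a finger pad.
Only numpy, scipy, OpenCV 4.12 (cv2) and the standard library are available. Lean on these libraries where they do the work, as an engineer would, in place of code of your own. Each camera call takes 0.05 s, during which the arm holds its last target. There are 200 camera calls.

## Working session

There is one attempt and no reset: what is moved stays moved. The work goes in short steps, Python scripts to look and compute and a tool call to move; the robot and the scene stay as the last step left them, time stands still between calls to the robot, and variables do not carry over. Pictures are saved under pics/ and viewed, at most 10 in all, crops included, and the job is handed in when it is done.

Besides the shell and the picture viewer there is one more tool, called after "Emit:" in YAML: its name, and indented under it one key for each argument. step_arm: Moves the arm, as the interface text tells. Its arguments: {"type":"object","properties":{"increments":{"type":"array"},"gripper":{"type":"number"},"force":{"type":"number"}},"required":["increments"]}

```bash
ls; mkdir -p pics; python3 - <<'E'
from station import *
import cv2,numpy as np,pickle
s=state();print(s)
d={}
for n in("scene","top","wrist"):
    g=get_image(n);d[n]=g
    cv2.imwrite(f"pics/{n}0.png",g["img"][:,:,::-1])
    print(n,{k:np.round(v,4).tolist() for k,v in g.items() if k!="img"})
pickle.dump(d,open("d0.pkl","wb"))
try: print(grip_point_offset)
except Exception as e: print(e)
E
```

```text
pics
{'clock': 0.0, 'joint_positions': array([-1.31959737,  0.43523126,  0.02498774,  1.57407249, -0.01157599,
        1.13401664, -0.07506859]), 'qd': array([ 6.01141735e-04,  9.54164544e-05,  5.03013157e-05, -8.88385676e-04,
       -4.36163495e-04,  2.63614073e-03,  1.14839783e-03]), 'effort': array([ 4.48720793e-04, -6.70487452e+01,  1.02500159e+00, -3.16206980e+01,
        1.53060170e-02,  1.25291361e-02,  1.06458577e-05]), 'tool_pos': array([0.21642647, 0.58576056, 0.20683056]), 'ee_rot': array([-5.40712275e-05,  1.75998594e-01,  9.84390100e-01, -7.89779896e-04]), 'contact_force': array([ 0.46752614, -1.10307168, -0.11215096]), 'torque': array([-0.02509919, -0.02359385,  0.03312426]), 'finger_force': 0.0, 'grip_width': 0.0852939312846145}
scene {'mtx': [[394.1113, 0.0, 254.4434], [0.0, 394.1113, 188.2743], [0.0, 0.0, 1.0]], 'position': [1.1332, -0.5042, 0.81], 'attitude': [-0.3565, 0.8297, 0.395, -0.169]}
top {'mtx': [[396.2193, 0.0, 259.2285], [0.0, 396.2193, 186.5673], [0.0, 0.0, 1.0]], 'position': [0.4603, 0.0092, 1.3732], 'attitude': [-0.0219, 0.7109, -0.7027, 0.0178]}
wrist {'mtx': [[294.9167, 0.0, 252.3676], [0.0, 294.9167, 188.3676], [0.0, 0.0, 1.0]], 'T_tool_cam': [[-0.0008, -0.959, -0.2834, 0.0726], [1.0, -0.0007, -0.0003, 0.0002], [0.0001, -0.2834, 0.959, -0.1652], [0.0, 0.0, 0.0, 1.0]]}
0.0187
```

View pics/top0.png

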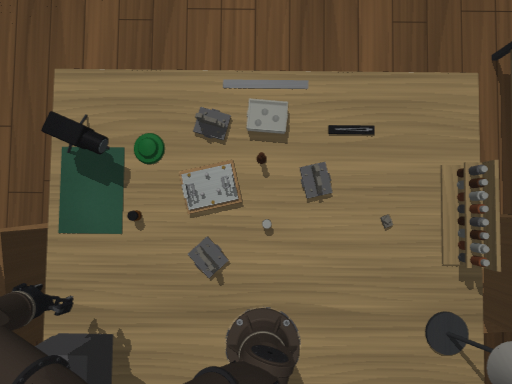

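View pics/scene0.png

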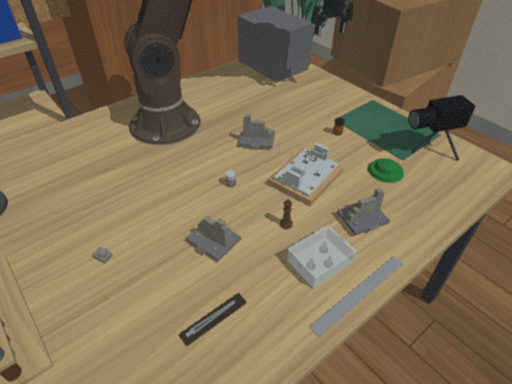

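The top view shows the robot base at (262,340) and three wall pieces at (212,123), (316,180) and (209,257). The one at (316,180) is farthest right, so it is the target. The mount is at (211,188), and in the scene view the target is at (214,237) and the mount at (307,172). Next I'll look at the crops.

```bash
cat > h.py <<'E'
import numpy as np,cv2,pickle
from scipy.spatial.transform import Rotation as R
def q(a): return R.from_quat([a[1],a[2],a[3],a[0]])
def campose(g,s=None):
    if "position" in g: return q(g["attitude"]).as_matrix(),np.array(g["position"])
    T=np.array(g["T_tool_cam"]);M=q(s["ee_rot"]).as_matrix()
    return M@T[:3,:3],M@T[:3,3]+s["tool_pos"]
def ray(g,u,v,s=None):
    A,p=campose(g,s);K=np.array(g["mtx"])
    d=A@np.linalg.solve(K,[u,v,1.]);return p,d/np.linalg.norm(d)
def onz(g,u,v,z,s=None):
    p,d=ray(g,u,v,s);return p+d*(z-p[2])/d[2]
def proj(g,X,s=None):
    A,p=campose(g,s);c=(np.atleast_2d(X)-p)@A;c=c@np.array(g["mtx"]).T;return c[:,:2]/c[:,2:]
E
python3 - <<'E'
from h import *
d=pickle.load(open("d0.pkl","rb"))
t=d["top"]["img"];s=d["scene"]["img"]
f=lambda a,k:cv2.resize(a,None,fx=k,fy=k,interpolation=cv2.INTER_CUBIC)
a=np.hstack([f(t[150:220,170:250],5),f(t[150:220,280:350],5)])[:, :760]
b=np.hstack([f(s[135:210,262:350],4.5),f(s[205:265,175:255],4.5)[:, :360]]) if 0 else None
c1=f(s[140:205,262:350],4);c2=f(s[205:270,180:250],4)
b=np.hstack([c1,c2]);W=max(a.shape[1],b.shape[1])
p=lambda x:np.pad(x,((0,0),(0,W-x.shape[1]),(0,0)))
o=np.vstack([p(a),p(b)]);print(o.shape,a.shape)
cv2.imwrite("pics/crop1.png",o[:600,:800,::-1])
print(onz(d["top"],316,182,.022),onz(d["top"],211,188,.03))
E
```

```text
(610, 750, 3) (350, 750, 3)
[ 0.55394442 -0.17606796  0.022     ] [0.52893282 0.18134948 0.03      ]
```

View pics/crop1.png

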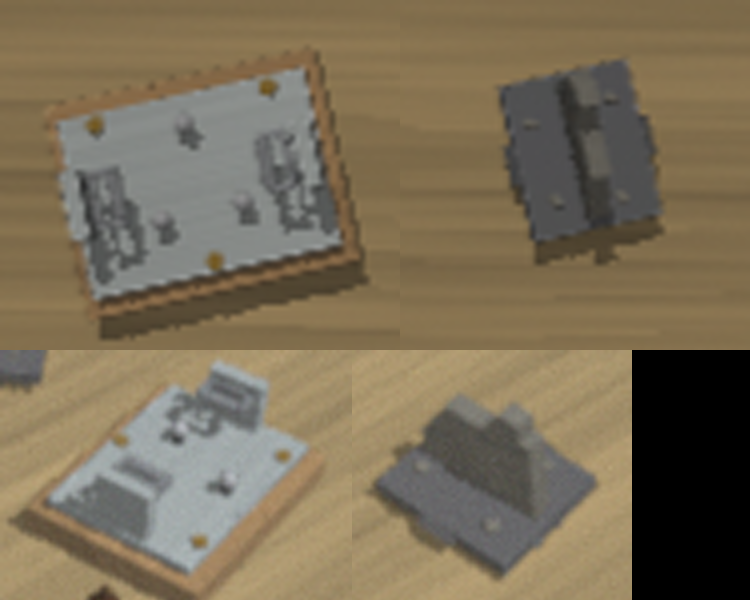

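The crop shows the target plate's corners at about (300,167.6), (325,162), (332.4,193) and (307,198.4). The mount's single ball is on the far (+x) side, near (207.6,175). Next: rough poses, and which end of the wall is tall.

```bash
python3 - <<'E'
from h import *
d=pickle.load(open("d0.pkl","rb"));t,s=d["top"],d["scene"]
fix=lambda u,v,x0:((u+.5)/5-.5+x0,(v+.5)/5-.5+150)
P=np.array([onz(t,*fix(u-400,v,280),.022) for u,v in[(500,88),(625,60),(662,215),(535,242)]])
c=P.mean(0);ax=(P[0]+P[1]-P[2]-P[3])[:2];yaw=np.arctan2(ax[1],ax[0]);print("wall",c,np.degrees(yaw),np.linalg.norm(ax)/2,np.linalg.norm(P[0]-P[1]))
for f in(0,np.pi):
    y=yaw+f;x=np.array([np.cos(y),np.sin(y),0])
    X=[c+.031*x+[0,0,.082],c-.04*x+[0,0,.033],c+[0,0,.06],c+.055*x,c-.055*x]
    print("top crop",np.round((proj(t,X)-[280,150])*5+[400,0]),"scene crop",np.round((proj(s,X)-[180,205])*4+[352,350]))
S=np.array([onz(t,*fix(u,v,170),.025) for u,v in[(48,112),(315,52),(357,252),(98,308)]])
c=S.mean(0);ax=(S[0]+S[1]-S[2]-S[3])[:2];print("stand",c,np.degrees(np.arctan2(ax[1],ax[0])),np.linalg.norm(ax)/2,np.linalg.norm(S[0]-S[1]))
# grey mask extents of plate in top image
E
```

```text
wall [ 0.56141484 -0.17499827  0.022     ] 13.30697836630543 0.10846849124931512 0.08780776196692354
top crop [[585.  93.]
 [599. 204.]
 [591. 142.]
 [560.  71.]
 [597. 228.]] scene crop [[514. 410.]
 [435. 411.]
 [478. 411.]
 [550. 515.]
 [422. 434.]]
top crop [[607. 187.]
 [572.  87.]
 [591. 142.]
 [597. 228.]
 [560.  71.]] scene crop [[438. 364.]
 [529. 470.]
 [478. 411.]
 [422. 434.]
 [550. 515.]]
stand [0.53688563 0.18384399 0.025     ] 14.107353698455551 0.13911960871347598 0.1870691178082883
```

The target's tall end points along world +x, at yaw 13°. The mount's yaw is about 14°. I'll go over the mount first for a close look.

Emit:
step_arm:
  increments:
    - [[-18,-11,0],[0,0,0.1]]
    - [[-35,-21,0],[0,0,0.2]]
    - [[-53,-32,0],[0,0,0.31]]
    - [[-70,-43,0],[0,0,0.41]]
    - [[-88,-54,0],[0,0,0.51]]
  gripper: 0

```text
clock: 0.57
tool_pos: [0.2807, 0.5042, 0.2074]
ee_rot: [-0.0, 0.421, 0.907, -0.0]
contact_force: [-0.3, -0.5, -0.1]
grip_width: 0.0859
finger_force: 0.0
```

Emit:
step_arm:
  increments:
    - [[-21,-1,0],[0,0,0.1]]
    - [[-41,-2,0],[0,0,0.2]]
    - [[-62,-2,0],[0,0,0.31]]
    - [[-82,-3,0],[0,0,0.41]]
    - [[-103,-4,0],[0,0,0.51]]

```text
clock: 0.98
tool_pos: [0.3446, 0.4233, 0.2074]
ee_rot: [-0.0, 0.636, 0.772, -0.0]
contact_force: [0.5, -0.5, -0.0]
grip_width: 0.0853
finger_force: 0.0
```

Emit:
step_arm:
  increments:
    - [[-18,9,0],[0,0,0.1]]
    - [[-37,19,0],[0,0,0.2]]
    - [[-55,28,0],[0,0,0.31]]
    - [[-73,37,0],[0,0,0.41]]
    - [[-92,47,0],[0,0,0.51]]

```text
clock: 1.4
tool_pos: [0.4085, 0.3424, 0.2075]
ee_rot: [-0.0, 0.81, 0.586, -0.0]
contact_force: [1.3, -0.2, -0.0]
grip_width: 0.0854
finger_force: 0.0
```

Emit:
step_arm:
  increments:
    - [[-11,17,0],[0,0,0.1]]
    - [[-23,34,0],[0,0,0.2]]
    - [[-34,51,0],[0,0,0.31]]
    - [[-46,68,0],[0,0,0.41]]
    - [[-57,86,0],[0,0,0.51]]

```text
clock: 1.82
tool_pos: [0.4728, 0.2616, 0.2075]
ee_rot: [-0.0, 0.932, 0.363, -0.0]
contact_force: [0.6, 0.8, -0.3]
grip_width: 0.0852
finger_force: 0.0
```

Emit:
step_arm:
  increments:
    - [[-2,20,0],[0,0,0.1]]
    - [[-3,41,0],[0,0,0.2]]
    - [[-5,61,0],[0,0,0.31]]
    - [[-6,82,0],[0,0,0.41]]
    - [[-8,102,0],[0,0,0.5]]

```text
clock: 2.23
tool_pos: [0.5366, 0.1815, 0.2075]
ee_rot: [0.0, 0.993, 0.121, -0.0]
contact_force: [0.6, -0.2, 0.1]
grip_width: 0.0853
finger_force: 0.0
```

```bash
cat >> h.py <<'E'
def go(s,pos,xdir_deg):
    "shift (mm) and turn from measured pose to TCP pos with tool x at xdir, tool straight down"
    M=q(s["ee_rot"]).as_matrix();c,n=np.cos(np.radians(xdir_deg)),np.sin(np.radians(xdir_deg))
    G=np.array([[c,n,0],[n,-c,0],[0,0,-1.]])
    return np.round(M.T@(np.array(pos)-s["tool_pos"])*1e3,1).tolist(),np.round(R.from_matrix(M.T@G).as_rotvec(),4).tolist()
E
python3 - <<'E'
from h import *
from station import *
s=state();g=get_image("wrist");pickle.dump((s,g),open("m1.pkl","wb"))
print(s["clock"],s["tool_pos"],s["joint_positions"],s["contact_force"]);print(go(s,[.561,-.175,.207],13.3))
cv2.imwrite("pics/m1.png",cv2.resize(g["img"],(768,576),interpolation=cv2.INTER_CUBIC)[:,:,::-1])
E
```

```text
2.2333 [0.53655463 0.18145176 0.2074722 ] [-0.93650013  0.38983982  0.71548314  1.76029783 -0.28385412  1.09755701
 -1.45518248] [ 0.63484059 -0.23312392  0.08949233]
([-62.0, 351.9, 0.5], [0.0, 0.0002, 0.0106])
```

View pics/m1.png

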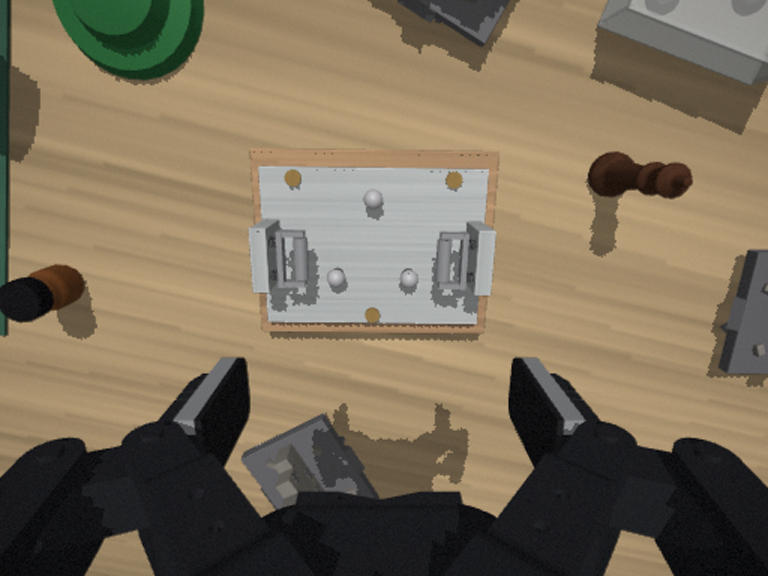

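The mount is seen from close above: the single ball is at (373,199) and the pair at (336,278) and (409,278). The rollers are at (300,260) and (445,260), nothing lies on the cradle, and the king is to the right at (610,175). Now I'll fit the balls precisely.

```bash
python3 - <<'E'
from h import *
s,g=pickle.load(open("m1.pkl","rb"))
k=6;im=g["img"][115:205,190:300] if 0 else g["img"]
gr=cv2.cvtColor(g["img"],cv2.COLOR_RGB2GRAY)
x0,y0,x1,y1=205,115,295,200
b=cv2.resize(gr[y0:y1,x0:x1],None,fx=k,fy=k,interpolation=cv2.INTER_CUBIC)
c=cv2.HoughCircles(b,cv2.HOUGH_GRADIENT,1,100,param1=80,param2=14,minRadius=32,maxRadius=48)
P=(c[0,:,:2]+.5)/k-.5+[x0,y0]
exp=np.array([[373,199],[336,278],[409,278]])/1.5-.17
print(np.round(c[0],1).tolist())
B=[]
for e in exp:
    i=np.argmin(np.linalg.norm(P-e,axis=1));B.append(P[i]);print(e,P[i],c[0,i,2]/k)
from scipy.optimize import least_squares
for z in(.045,.049,.053):
    W=np.array([onz(g,*p,z,s) for p in B]);m=(W[1]+W[2])/2;a=W[0]-m;w=W[1]-W[2]
    yaw=np.degrees(np.arctan2(a[1],a[0]));yaw2=np.degrees(np.arctan2(w[1],w[0]))-90
    print(z,W.round(4).tolist(),"len",np.linalg.norm(a),np.linalg.norm(w),"yaw",yaw,yaw2,"centre",m+a/3)
# stand corners
for z in (.025,):
    print([onz(g,(u+.5)/1.5-.5,(v+.5)/1.5-.5,z,s).round(4).tolist() for u,v in[(249,151),(499,152),(486,329),(262,325)]])
E
```

```text
Traceback (most recent call last):
TypeError: 'NoneType' object is not subscriptable
```

Emit:
step_arm:
  increments:
    - [[-10,41,0],[0,0,0]]
    - [[-20,80,0],[0,0,0]]
    - [[-30,120,0],[0,0,0]]
    - [[-40,160,0],[0,0,0]]
    - [[-50,200,0],[0,0,0]]

```text
clock: 2.7
tool_pos: [0.5362, -0.0255, 0.2076]
ee_rot: [-0.0, 0.992, 0.124, -0.0]
contact_force: [0.7, -0.5, -0.7]
grip_width: 0.0851
finger_force: 0.0
```

Emit:
step_arm:
  increments:
    - [[-4,40,0],[0,0,0.01]]
    - [[-8,80,0],[0,0,0.01]]
    - [[-12,120,0],[0,0,0.01]]
    - [[-12,152,0],[0,0,0.01]]
    - [[-12,152,0],[0,0,0.01]]

```text
clock: 3.12
tool_pos: [0.5617, -0.1824, 0.2081]
ee_rot: [0.002, 0.993, 0.115, 0.0]
contact_force: [-1.1, -0.2, 0.8]
grip_width: 0.0853
finger_force: 0.0
```

```bash
python3 - <<'E'
from h import *
from station import *
s=state();g=get_image("wrist");pickle.dump((s,g),open("w1.pkl","wb"))
print(s["clock"],s["tool_pos"],s["contact_force"])
cv2.imwrite("pics/w1.png",cv2.resize(g["img"],(768,576),interpolation=cv2.INTER_CUBIC)[:,:,::-1])
E
```

```text
3.1167 [ 0.56169515 -0.18244621  0.20813284] [-1.07505734 -0.21217236  0.8108113 ]
```

View pics/w1.png

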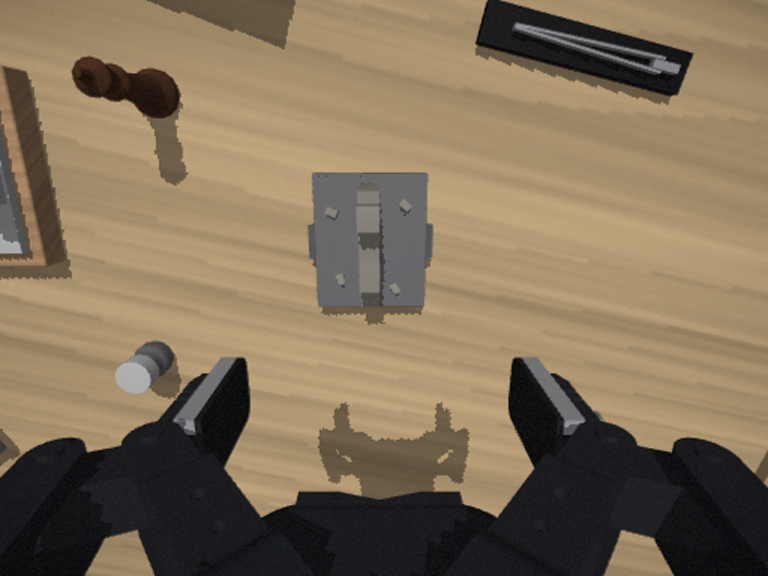

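The target plate's corners are at (312,173), (428,173), (426,306) and (318,306). The wall runs along x=369 with its tall end up (+x), and nothing is near the fingers' path. Now precise numbers.

```bash
python3 - <<'E'
from h import *
s,g=pickle.load(open("w1.pkl","rb"));gr=cv2.cvtColor(g["img"],cv2.COLOR_RGB2GRAY)
c=(np.array([[312,173],[428,173],[426,306],[318,306]],np.float32)+.5)/1.5-.5
c=cv2.cornerSubPix(gr,c.reshape(-1,1,2).astype(np.float32),(3,3),(-1,-1),(3,40,.01)).reshape(-1,2);print((c*1.5).round(1).tolist())
P=np.array([onz(g,*p,.022,s) for p in c]);ax=P[0]+P[1]-P[2]-P[3];w=P[0]+P[3]-P[1]-P[2]
print("wall",P.mean(0),np.degrees(np.arctan2(ax[1],ax[0])),np.degrees(np.arctan2(w[1],w[0]))-90,np.linalg.norm(ax)/2,np.linalg.norm(w)/2)
for u,v in[(358,220),(380,220)]: print(onz(g,u/1.5,v/1.5,.082,s))
print("go",go(s,[*P.mean(0)[:2],.207],13.3))
s,g=pickle.load(open("m1.pkl","rb"));gr=cv2.cvtColor(g["img"],cv2.COLOR_RGB2GRAY)
B=[]
for e in np.array([[373,199],[336,278],[409,278]])/1.5:
    x,y=(e-11).astype(int);b=cv2.resize(gr[y:y+23,x:x+23],None,fx=8,fy=8,interpolation=cv2.INTER_CUBIC)
    r=None
    for p2 in(25,18,12,9,7,5):
        r=cv2.HoughCircles(b,cv2.HOUGH_GRADIENT,1,200,param1=60,param2=p2,minRadius=40,maxRadius=62)
        if r is not None: break
    r=r[0,0];B.append((r[:2]+.5)/8-.5+[x,y]);print(p2,r[2]/8,B[-1]*1.5)
for z in(.045,.049,.053):
    W=np.array([onz(g,*p,z,s) for p in B]);m=(W[1]+W[2])/2;a=W[0]-m;w=W[1]-W[2]
    print(z,"len",np.linalg.norm(a),np.linalg.norm(w),"yaw",np.degrees(np.arctan2(a[1],a[0])),np.degrees(np.arctan2(w[1],w[0]))-90,"centre",m+a/3)
S=np.array([onz(g,(u+.5)/1.5-.5,(v+.5)/1.5-.5,.025,s) for u,v in[(249,151),(499,152),(486,329),(262,327)]])
ax=S[0]+S[1]-S[2]-S[3];w=S[0]+S[3]-S[1]-S[2];print("stand",S.mean(0),np.degrees(np.arctan2(ax[1],ax[0])),np.degrees(np.arctan2(w[1],w[0]))-90,np.linalg.norm(ax)/2,np.linalg.norm(w)/2)
E
```

```text
[[311.8999938964844, 171.89999389648438], [426.70001220703125, 172.0], [425.79998779296875, 305.79998779296875], [317.79998779296875, 305.79998779296875]]
wall [ 0.56216429 -0.17604353  0.022     ] 13.853610355417683 13.054557874799883 0.1093781110030447 0.08970655721570026
[ 0.58643661 -0.1628259   0.082     ]
[ 0.58971761 -0.17695262  0.082     ]
go ([1.9, -6.1, 1.1], [0.0046, 0.0001, -0.0025])
7 7.05 [372.9375 199.6875]
12 5.7125 [337.875  284.4375]
9 6.4 [408.5625 277.3125]
0.045 len 0.061953181419497995 0.054892835907278933 yaw 13.794274628036503 19.87061138082626 centre [0.53216084 0.1852153  0.045     ]
0.049 len 0.061196759240149515 0.054222617564713985 yaw 13.794274628036494 19.870611380826347 centre [0.53307223 0.18538516 0.049     ]
0.053 len 0.06044033706080093 0.053552399222149 yaw 13.794274628036511 19.870611380826332 centre [0.53398362 0.18555503 0.053     ]
stand [0.53583123 0.18577423 0.025     ] 13.700206068629731 13.485752701888828 0.14312342352710228 0.1889011675322656
```

Emit:
step_arm:
  increments:
    - [[1,-1,30],[0,0,-0.002]]
    - [[1,-1,60],[0,0,-0.002]]
    - [[1,-1,80],[0,0,-0.002]]
    - [[1,-1,80],[0,0,-0.002]]
    - [[1,-1,80],[0,0,-0.002]]

```text
clock: 3.58
tool_pos: [0.5625, -0.1717, 0.1271]
ee_rot: [-0.001, 0.993, 0.12, -0.001]
contact_force: [-0.4, -0.3, 0.3]
grip_width: 0.0855
finger_force: 0.0
```

```bash
python3 - <<'E'
from h import *
from station import *
s=state();g=get_image("wrist");pickle.dump((s,g),open("w2.pkl","wb"))
print(s["clock"],s["tool_pos"],s["contact_force"],"go",go(s,[.5622,-.1760,.038],13.4))
cv2.imwrite("pics/w2.png",cv2.resize(g["img"],(768,576),interpolation=cv2.INTER_CUBIC)[:,:,::-1])
s1,g=pickle.load(open("m1.pkl","rb"))
B=(np.array([(373,199.5),(336,277.5),(409,277.5)])+.5)/1.5-.5
for z in(.045,.049,.053):
    W=np.array([onz(g,*p,z,s1) for p in B]);m=(W[1]+W[2])/2;a=W[0]-m;w=W[1]-W[2]
    print(z,"len",np.linalg.norm(a),np.linalg.norm(w),"yaw",np.degrees(np.arctan2(a[1],a[0])),np.degrees(np.arctan2(w[1],w[0]))-90,"centre",m+a/3)
E
```

```text
3.5833 [ 0.56246167 -0.17168963  0.12708521] [-0.44177323 -0.27282808  0.30400489] go ([-1.1, 4.2, 89.1], [-0.0013, 0.0021, 0.0072])
0.045 len 0.059355616843080654 0.05621938105787898 yaw 13.275266944692632 13.874417785594801 centre [0.5340333  0.18618459 0.045     ]
0.049 len 0.05863090983013476 0.05553296615928849 yaw 13.275266944692651 13.874417785594815 centre [0.53492182 0.18634262 0.049     ]
0.053 len 0.05790620281718887 0.05484655126069797 yaw 13.275266944692671 13.87441778559483 centre [0.53581035 0.18650065 0.053     ]
```

View pics/w2.png

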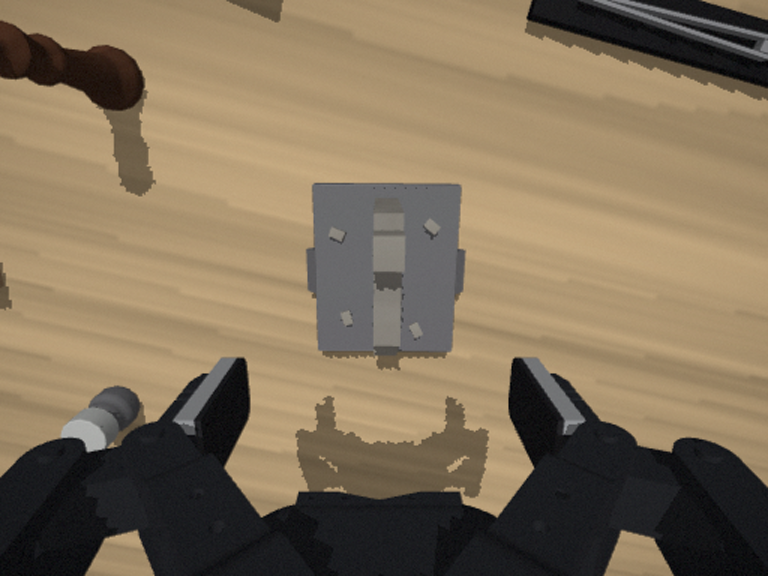

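The plate's corners are now at (312,184), (461,184), (452,352) and (319,352), with the wall at x≈388, between the open fingers. I'll check the centre from this view.

```bash
python3 - <<'E'
from h import *
s,g=pickle.load(open("w2.pkl","rb"))
c=(np.array([[312.5,184],[461,184],[452,351.5],[319,351.5]])+.5)/1.5-.5
P=np.array([onz(g,*p,.022,s) for p in c]);ax=P[0]+P[1]-P[2]-P[3];w=P[0]+P[3]-P[1]-P[2]
print("wall",P.mean(0),np.degrees(np.arctan2(ax[1],ax[0])),np.degrees(np.arctan2(w[1],w[0]))-90,np.linalg.norm(ax)/2,np.linalg.norm(w)/2)
print(go(s,[*P.mean(0)[:2],.038],13.4))
E
```

```text
wall [ 0.56185386 -0.17590775  0.022     ] 13.624472108217313 13.796573435491922 0.10960323765355082 0.08882374626060459
([-1.4, 4.1, 89.1], [-0.0013, 0.0021, 0.0072])
```

Emit:
step_arm:
  increments:
    - [[-1,2,0],[0,0,0.004]]
    - [[-1,2,15],[0,0,0.004]]
    - [[-1,2,35],[0,0,0.004]]
    - [[-1,2,50],[0,0,0.004]]
    - [[-1,2,50],[0,0,0.004]]

```text
clock: 4.05
tool_pos: [0.5619, -0.1746, 0.0766]
ee_rot: [-0.0, 0.993, 0.118, -0.001]
contact_force: [-0.6, 0.5, 0.8]
grip_width: 0.0854
finger_force: 0.0
```

Emit:
step_arm:
  increments:
    - [[0,0,0],[0,0,0]]
    - [[0,0,0],[0,0,0]]

```text
clock: 4.22
tool_pos: [0.5636, -0.1757, 0.0793]
ee_rot: [0.0, 0.993, 0.118, 0.001]
contact_force: [-0.4, 1.2, 0.2]
grip_width: 0.0856
finger_force: 0.0
```

```bash
python3 - <<'E'
from h import *
from station import *
s=state();print(s["clock"],s["tool_pos"],s["contact_force"],"go",go(s,[.562,-.1760,.038],13.6))
E
```

```text
4.2167 [ 0.56355278 -0.17569159  0.07926188] [-0.35909658  1.17476691  0.18979967] go ([-1.7, -0.1, 41.3], [0.001, -0.002, -0.0018])
```

Emit:
step_arm:
  increments:
    - [[-1,0,15],[0,0,-0.001]]
    - [[-1,0,30],[0,0,-0.001]]
    - [[-1,0,40],[0,0,-0.001]]
    - [[-1,0,40],[0,0,-0.001]]
    - [[-1,0,40],[0,0,-0.001]]

```text
clock: 4.63
tool_pos: [0.5618, -0.1756, 0.0381]
ee_rot: [0.0, 0.993, 0.118, 0.0]
contact_force: [-0.2, -0.2, 0.4]
grip_width: 0.0857
finger_force: 0.0
```

Emit:
step_arm:
  increments:
    - [[0,0,0],[0,0,0]]
    - [[0,0,0],[0,0,0]]
    - [[0,0,0],[0,0,0]]
    - [[0,0,0],[0,0,0]]
    - [[0,0,0],[0,0,0]]
  gripper: 255
  force: 40

```text
clock: 5.05
tool_pos: [0.5618, -0.1754, 0.0379]
ee_rot: [0.0, 0.993, 0.118, 0.0]
contact_force: [-0.6, 0.1, -0.2]
grip_width: 0.0252
finger_force: 0.0
```

Emit:
step_arm:
  increments:
    - [[0,0,0],[0,0,0]]
    - [[0,0,0],[0,0,0]]
    - [[0,0,0],[0,0,0]]
    - [[0,0,0],[0,0,0]]
    - [[0,0,0],[0,0,0]]
  force: 60

```text
clock: 5.47
tool_pos: [0.5618, -0.1754, 0.0378]
ee_rot: [0.0, 0.993, 0.118, 0.0]
contact_force: [-0.2, 0.6, 4.2]
grip_width: 0.013
finger_force: 59.7
```

Emit:
step_arm:
  increments:
    - [[0,0,-5],[0,0,0]]
    - [[0,0,-25],[0,0,0]]
    - [[0,0,-60],[0,0,0]]
    - [[0,0,-95],[0,0,0]]
    - [[0,0,-115],[0,0,0]]

```text
clock: 5.88
tool_pos: [0.5621, -0.1762, 0.1558]
ee_rot: [0.001, 0.993, 0.118, 0.001]
contact_force: [0.4, -0.2, -0.6]
grip_width: 0.0128
finger_force: 59.1
```

Emit:
step_arm:
  increments:
    - [[0,0,-5],[0,0,0]]
    - [[0,0,-5],[0,0,0]]
    - [[0,0,-5],[0,0,0]]
    - [[0,0,-5],[0,0,0]]

```text
clock: 6.22
tool_pos: [0.5606, -0.1748, 0.156]
ee_rot: [-0.001, 0.993, 0.118, -0.001]
contact_force: [0.7, -0.3, -2.4]
grip_width: 0.0131
finger_force: 59.1
```

```bash
python3 - <<'E'
from h import *
from station import *
s=state();g=get_image("wrist");pickle.dump((s,g),open("w3.pkl","wb"))
print(s["clock"],s["tool_pos"],s["contact_force"],s["torque"],"go",go(s,[.534,.1860,.158],13.6))
cv2.imwrite("pics/w3.png",cv2.resize(g["img"],(768,576),interpolation=cv2.INTER_CUBIC)[:,:,::-1])
E
```

```text
6.2167 [ 0.56056083 -0.17475461  0.15598065] [ 0.66286682 -0.33458583 -2.38119222] [ 0.01121507 -0.02379912 -0.0270899 ] go ([58.9, -356.9, -1.7], [-0.0013, 0.0024, -0.0004])
```

View pics/w3.png

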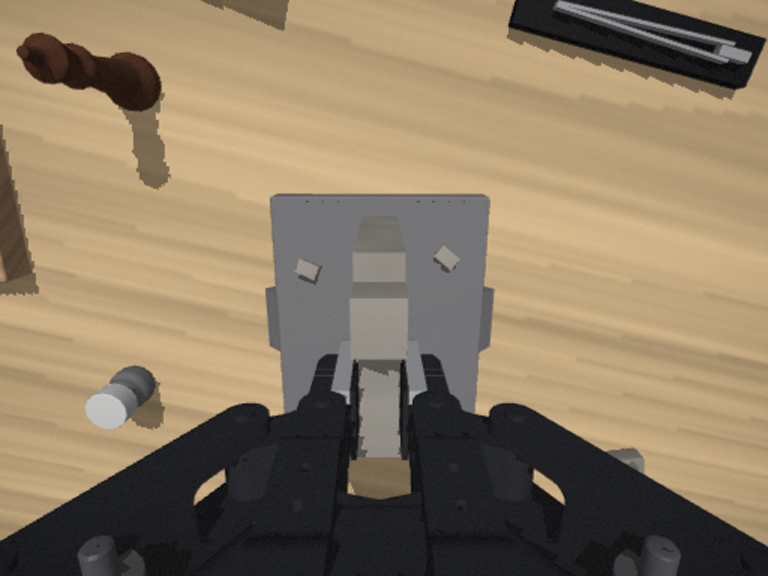

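The piece is held square: its front edge is level from (272,196) to (489,196). Next I'll check its place in the hand, then carry it over at a raised height.

```bash
python3 - <<'E'
from h import *
s,g=pickle.load(open("w3.pkl","rb"))
T=np.array(g["T_tool_cam"])
for u,v in[(271,196),(489.5,196)]:
    d=T[:3,:3]@np.linalg.solve(g["mtx"],[(u+.5)/1.5-.5,(v+.5)/1.5-.5,1]);p=T[:3,3];print((p+d*(.0158-p[2])/d[2])*1e3)
E
```

```text
[ 54.98915836 -43.88298721  15.8       ]
[54.92472741 44.22862224 15.8       ]
```

Emit:
step_arm:
  increments:
    - [[0,-10,-8],[0,0,0]]
    - [[6,-40,-18],[0,0,0]]
    - [[12,-75,-25],[0,0,0]]
    - [[18,-110,-25],[0,0,0]]
    - [[24,-145,-25],[0,0,0]]

```text
clock: 6.68
tool_pos: [0.5502, -0.0276, 0.1819]
ee_rot: [0.0, 0.993, 0.118, -0.001]
contact_force: [-0.0, 0.2, -1.1]
grip_width: 0.0125
finger_force: 59.0
```

Emit:
step_arm:
  increments:
    - [[6,-35,0],[0,0,0]]
    - [[12,-70,0],[0,0,0]]
    - [[18,-105,0],[0,0,0]]
    - [[24,-140,0],[0,0,0]]
    - [[29,-170,0],[0,0,0]]

```text
clock: 7.1
tool_pos: [0.538, 0.1459, 0.1813]
ee_rot: [0.0, 0.993, 0.119, -0.001]
contact_force: [0.6, 0.1, -1.0]
grip_width: 0.0129
finger_force: 59.0
```

Emit:
step_arm:
  increments:
    - [[3,-20,0],[0,0,0]]
    - [[5,-35,0],[0,0,0]]
    - [[5,-41,0],[0,0,0]]
    - [[5,-41,0],[0,0,0]]
    - [[5,-41,0],[0,0,0]]

```text
clock: 7.52
tool_pos: [0.5342, 0.1831, 0.182]
ee_rot: [0.001, 0.993, 0.118, -0.0]
contact_force: [-0.6, -0.5, -1.8]
grip_width: 0.013
finger_force: 59.0
```

Emit:
step_arm:
  increments:
    - [[0,0,0],[0,0,0]]
    - [[0,0,0],[0,0,0]]
    - [[0,0,0],[0,0,0]]
    - [[0,0,0],[0,0,0]]
    - [[0,0,0],[0,0,0]]

```text
clock: 7.93
tool_pos: [0.5346, 0.1838, 0.1827]
ee_rot: [-0.0, 0.993, 0.118, 0.0]
contact_force: [-0.7, 0.5, -1.8]
grip_width: 0.0127
finger_force: 59.0
```

```bash
python3 - <<'E'
from h import *
from station import *
s=state();print(s["clock"],s["tool_pos"],s["contact_force"],s["torque"],"go",go(s,[.534,.1860,.11],13.6))
E
```

```text
7.9333 [0.53458841 0.18380666 0.18271808] [-0.69083775  0.50955978 -1.84463246] [-0.00111759  0.05738077  0.01833988] go ([-0.1, -2.3, 72.7], [-0.0001, -0.0002, -0.0014])
```

```bash
python3 - <<'E'
from h import *
s,g=pickle.load(open("m1.pkl","rb"))
c=g["img"][96:226,162:336]
cv2.imwrite("pics/m1z.png",cv2.resize(c,None,fx=4.5,fy=4.5,interpolation=cv2.INTER_NEAREST)[:,:,::-1])
E
```

```text
(no output)
```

View pics/m1z.png

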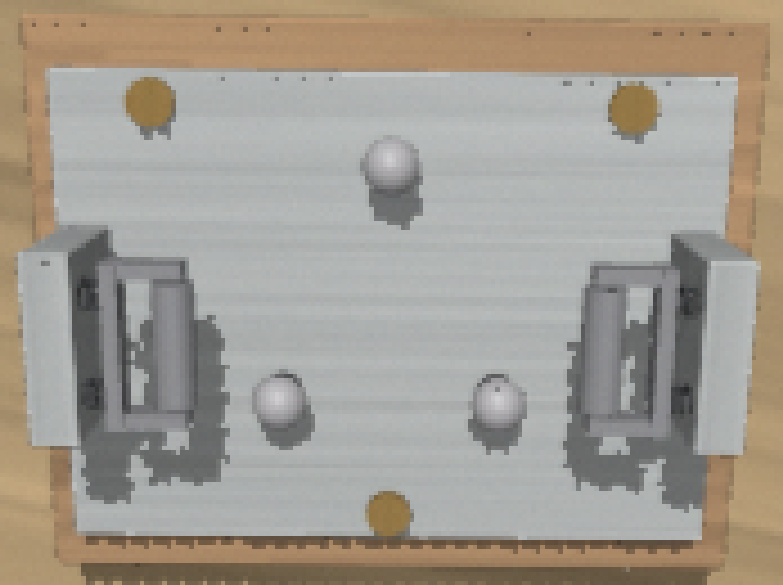

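The zoomed view shows the single ball at (391,163) and the pair at (280,401) and (498,402). The stand's upper-face corners are at (20,14), (769,24), (724,571) and (60,562). I'll cast these.

```bash
python3 - <<'E'
from h import *
s,g=pickle.load(open("m1.pkl","rb"))
px=lambda P:(np.array(P,float)+.5)/4.5-.5+[162,96]
B=px([(391,163),(280,401),(498,402)])
for z in(.045,.047,.049,.053):
    W=np.array([onz(g,*p,z,s) for p in B]);m=(W[1]+W[2])/2;a=W[0]-m;w=W[1]-W[2]
    print(z,"len",np.linalg.norm(a),np.linalg.norm(w),"yaw",np.degrees(np.arctan2(a[1],a[0])),np.degrees(np.arctan2(w[1],w[0]))-90,"centre",m+a/3)
def rect(P,z):
    S=np.array([onz(g,*p,z,s) for p in px(P)]);ax=S[0]+S[1]-S[2]-S[3];w=S[0]+S[3]-S[1]-S[2]
    print(S.mean(0),np.degrees(np.arctan2(ax[1],ax[0])),np.degrees(np.arctan2(w[1],w[0]))-90,np.linalg.norm(ax)/2,np.linalg.norm(w)/2)
rect([(20,14),(769,24),(724,571),(60,562)],.025)
for z in(.03,.034,.038):rect([(47,68),(738,77),(703,540),(77,533)],z)
E
```

```text
0.045 len 0.06044050728605375 0.055962170073851514 yaw 13.163274730921476 13.601109341025989 centre [0.53436424 0.18635084 0.045     ]
0.047 len 0.06007153075252683 0.05562053284329748 yaw 13.163274730921502 13.601109341025904 centre [0.53480648 0.18642884 0.047     ]
0.049 len 0.05970255421900002 0.05527889561274348 yaw 13.16327473092148 13.601109341025932 centre [0.53524872 0.18650684 0.049     ]
0.053 len 0.058964601151946405 0.05459562115163548 yaw 13.163274730921483 13.601109341025975 centre [0.53613321 0.18666285 0.053     ]
[0.53431865 0.1855807  0.025     ] 13.41913532250158 13.085993170318119 0.14831962794091527 0.18786351349854213
[0.53336436 0.18584791 0.03      ] 13.34317620395856 13.166972352897247 0.12440732741539819 0.1730395643145039
[0.5342218  0.18600295 0.034     ] 13.343176203958539 13.166972352897247 0.12295486864628559 0.17101932292025837
[0.53507923 0.186158   0.038     ] 13.343176203958553 13.166972352897233 0.12150240987717283 0.16899908152601292
```

Emit:
step_arm:
  increments:
    - [[0.5,-2.5,10],[0,0,0.004]]
    - [[0.5,-2.5,30],[0,0,0.004]]
    - [[0.5,-2.5,50],[0,0,0.004]]
    - [[0.5,-2.5,65],[0,0,0.004]]
    - [[0.5,-2.5,70],[0,0,0.004]]

```text
clock: 8.35
tool_pos: [0.5327, 0.1866, 0.1098]
ee_rot: [0.001, 0.993, 0.116, -0.002]
contact_force: [-0.8, -0.1, -1.8]
grip_width: 0.0127
finger_force: 58.9
```

Emit:
step_arm:
  increments:
    - [[0,0,0],[0,0,0]]
    - [[0,0,0],[0,0,0]]
    - [[0,0,0],[0,0,0]]
    - [[0,0,0],[0,0,0]]
    - [[0,0,0],[0,0,0]]

```text
clock: 8.77
tool_pos: [0.5349, 0.187, 0.1134]
ee_rot: [-0.0, 0.993, 0.116, 0.001]
contact_force: [-0.7, 0.3, -1.3]
grip_width: 0.0126
finger_force: 58.9
```

```bash
python3 - <<'E'
from h import *
from station import *
s=state();g=get_image("wrist");pickle.dump((s,g),open("w4.pkl","wb"));print(s["clock"],s["tool_pos"],s["contact_force"],s["torque"],"go",go(s,[.5345,.1863,.105],13.3))
cv2.imwrite("pics/w4.png",cv2.resize(g["img"],(768,576),interpolation=cv2.INTER_CUBIC)[:,:,::-1])
E
```

```text
8.7667 [0.5348934  0.18702445 0.11338998] [-0.73527417  0.31250421 -1.28131501] [-0.00791905 -0.00936866  0.046676  ] go ([-0.6, 0.6, 8.4], [-0.0004, -0.0014, 0.0006])
```

View pics/w4.png

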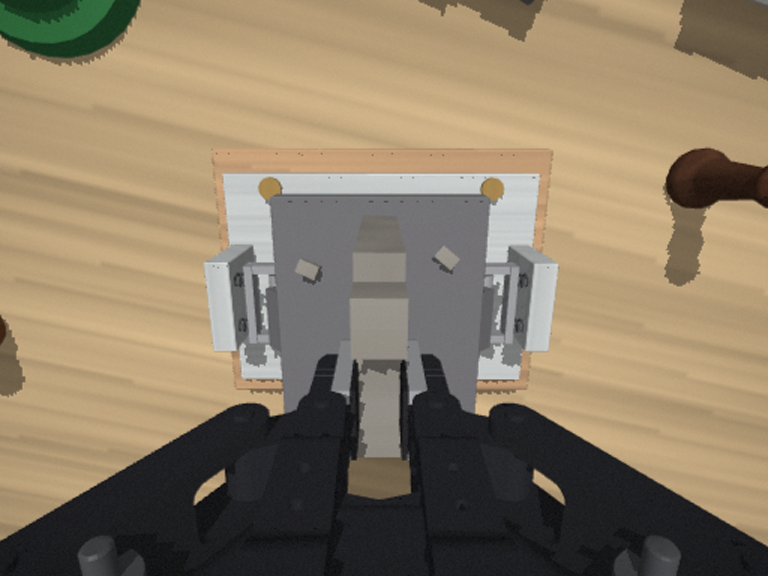

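The plate (272–489) sits central between the housings (206–556), and the stand's far edge is level with the plate's, so it is aligned. Now I'll lower it gently.

Emit:
step_arm:
  increments:
    - [[-0.3,0.3,2],[0,0,0]]
    - [[-0.3,0.3,4],[0,0,0]]
    - [[-0.3,0.3,6],[0,0,0]]
    - [[-0.3,0.3,8],[0,0,0]]
    - [[-0.3,0.3,8],[0,0,0]]

```text
clock: 9.23
tool_pos: [0.5338, 0.1864, 0.1041]
ee_rot: [0.0, 0.993, 0.116, -0.0]
contact_force: [1.3, 0.2, -1.0]
grip_width: 0.0129
finger_force: 58.9
```

Emit:
step_arm:
  increments:
    - [[0,0,0.5],[0,0,0]]
    - [[0,0,1],[0,0,0]]
    - [[0,0,1.5],[0,0,0]]
    - [[0,0,2],[0,0,0]]
    - [[0,0,2],[0,0,0]]

```text
clock: 9.65
tool_pos: [0.5341, 0.1865, 0.1025]
ee_rot: [-0.0, 0.993, 0.116, -0.0]
contact_force: [0.4, -0.2, -1.8]
grip_width: 0.0128
finger_force: 58.9
```

Emit:
step_arm:
  increments:
    - [[0,0,0.5],[0,0,0]]
    - [[0,0,1],[0,0,0]]
    - [[0,0,1.5],[0,0,0]]
    - [[0,0,2],[0,0,0]]
    - [[0,0,2],[0,0,0]]

```text
clock: 10.07
tool_pos: [0.5341, 0.1865, 0.1005]
ee_rot: [-0.0, 0.993, 0.116, 0.0]
contact_force: [0.0, 0.7, -1.7]
grip_width: 0.0127
finger_force: 58.9
```

Emit:
step_arm:
  increments:
    - [[0,0,0.5],[0,0,0]]
    - [[0,0,1],[0,0,0]]
    - [[0,0,1.5],[0,0,0]]
    - [[0,0,1.5],[0,0,0]]
    - [[0,0,1.5],[0,0,0]]

```text
clock: 10.48
tool_pos: [0.5341, 0.1864, 0.0991]
ee_rot: [0.0, 0.993, 0.116, -0.0]
contact_force: [-0.2, 0.3, -2.2]
grip_width: 0.0123
finger_force: 58.9
```

Emit:
step_arm:
  increments:
    - [[0,0,0.5],[0,0,0]]
    - [[0,0,1],[0,0,0]]
    - [[0,0,1.5],[0,0,0]]
    - [[0,0,1.5],[0,0,0]]
    - [[0,0,1.5],[0,0,0]]

```text
clock: 10.9
tool_pos: [0.5343, 0.1861, 0.0977]
ee_rot: [0.0, 0.993, 0.116, 0.0]
contact_force: [0.1, -2.2, -0.3]
grip_width: 0.0128
finger_force: 59.2
```

Emit:
step_arm:
  increments:
    - [[0,0.5,0],[0,0,0]]
    - [[0,0.5,0.4],[0,0,0]]
    - [[0,0.5,0.8],[0,0,0]]
    - [[0,0.5,0.8],[0,0,0]]
    - [[0,0.5,0.8],[0,0,0]]

```text
clock: 11.32
tool_pos: [0.5344, 0.1861, 0.097]
ee_rot: [-0.0, 0.993, 0.116, 0.0]
contact_force: [-2.0, -0.1, 3.3]
grip_width: 0.0126
finger_force: 59.6
```

```bash
cat > st.py <<'E'
from h import *
from station import *
s=state();M=q(s["ee_rot"]).as_matrix();print(s["clock"],s["tool_pos"].round(5),"F tool",(M.T@s["contact_force"]).round(2),"T tool",(M.T@s["torque"]).round(3),go(s,s["tool_pos"],13.3)[1])
E
python3 st.py
```

```text
11.3167 [0.53437 0.18611 0.09698] F tool [-1.98 -0.39 -3.3 ] T tool [ 0.002 -0.29  -0.019] [-0.0002, -0.0003, 0.0007]
```

Emit:
step_arm:
  increments:
    - [[0,0,0.4],[0,0,0]]
    - [[0,0,0.8],[0,0,0]]
    - [[0,0,1.2],[0,0,0]]
    - [[0,0,1.2],[0,0,0]]
    - [[0,0,1.2],[0,0,0]]

```text
clock: 11.73
tool_pos: [0.5344, 0.186, 0.0957]
ee_rot: [-0.0, 0.993, 0.116, 0.0]
contact_force: [0.3, 0.6, 5.0]
grip_width: 0.0124
finger_force: 59.7
```

```bash
python3 st.py
```

```text
11.7333 [0.53439 0.18602 0.09565] F tool [ 0.47 -0.46 -4.97] T tool [-0.008 -0.224  0.031] [-0.0, -0.0003, 0.0006]
```

Emit:
step_arm:
  increments:
    - [[0,0,0.4],[0,0,0]]
    - [[0,0,0.8],[0,0,0]]
    - [[0,0,1.2],[0,0,0]]
    - [[0,0,1.2],[0,0,0]]
    - [[0,0,1.2],[0,0,0]]

```text
clock: 12.15
tool_pos: [0.5344, 0.186, 0.0945]
ee_rot: [-0.0, 0.993, 0.116, 0.0]
contact_force: [-1.7, -0.1, 5.6]
grip_width: 0.0127
finger_force: 59.9
```

```bash
python3 st.py
```

```text
12.15 [0.53436 0.18599 0.09448] F tool [-1.71 -0.31 -5.58] T tool [ 0.02  -0.255 -0.083] [-0.0001, -0.0002, 0.0006]
```

Emit:
step_arm:
  increments:
    - [[0,0,0.4],[0,0,0]]
    - [[0,0,0.8],[0,0,0]]
    - [[0,0,1.2],[0,0,0]]
    - [[0,0,1.2],[0,0,0]]
    - [[0,0,1.2],[0,0,0]]

```text
clock: 12.57
tool_pos: [0.5343, 0.186, 0.0932]
ee_rot: [-0.0, 0.993, 0.116, 0.0]
contact_force: [-0.1, -0.8, 3.8]
grip_width: 0.0131
finger_force: 59.9
```

```bash
python3 st.py
```

```text
12.5667 [0.53435 0.18601 0.09324] F tool [-0.31  0.77 -3.8 ] T tool [ 0.01  -0.188 -0.005] [-0.0, -0.0002, 0.0006]
```

Emit:
step_arm:
  increments:
    - [[0,0,0.4],[0,0,0]]
    - [[0,0,0.8],[0,0,0]]
    - [[0,0,1.2],[0,0,0]]
    - [[0,0,1.2],[0,0,0]]
    - [[0,0,1.2],[0,0,0]]

```text
clock: 12.98
tool_pos: [0.5342, 0.186, 0.0918]
ee_rot: [0.0, 0.993, 0.116, -0.0]
contact_force: [0.7, 0.7, 1.2]
grip_width: 0.0129
finger_force: 59.4
```

```bash
python3 st.py
```

```text
12.9833 [0.53425 0.18598 0.09181] F tool [ 0.84 -0.49 -1.22] T tool [-0.037  0.208  0.053] [0.0001, 0.0001, 0.0006]
```

Emit:
step_arm:
  increments:
    - [[0,0,0.4],[0,0,0]]
    - [[0,0,0.8],[0,0,0]]
    - [[0,0,1.2],[0,0,0]]
    - [[0,0,1.6],[0,0,0]]
    - [[0,0,1.6],[0,0,0]]

```text
clock: 13.4
tool_pos: [0.5342, 0.1859, 0.0902]
ee_rot: [0.0, 0.993, 0.116, -0.0]
contact_force: [0.9, 1.1, -2.5]
grip_width: 0.0126
finger_force: 59.2
```

```bash
python3 st.py
```

```text
13.4 [0.53416 0.18593 0.09018] F tool [ 1.15 -0.81  2.53] T tool [0.034 0.309 0.014] [0.0001, 0.0002, 0.0006]
```

Emit:
step_arm:
  increments:
    - [[0,0,0.4],[0,0,0]]
    - [[0,0,0.8],[0,0,0]]
    - [[0,0,1.2],[0,0,0]]
    - [[0,0,1.6],[0,0,0]]
    - [[0,0,1.6],[0,0,0]]

```text
clock: 13.82
tool_pos: [0.5342, 0.186, 0.0886]
ee_rot: [0.0, 0.993, 0.116, -0.0]
contact_force: [0.7, -0.4, -4.4]
grip_width: 0.0126
finger_force: 58.8
```

```bash
python3 st.py
```

```text
13.8167 [0.53416 0.18596 0.08857] F tool [0.62 0.55 4.41] T tool [0.079 0.396 0.02 ] [0.0001, 0.0002, 0.0006]
```

Emit:
step_arm:
  increments:
    - [[0,0,0.4],[0,0,0]]
    - [[0,0,0.8],[0,0,0]]
    - [[0,0,1.2],[0,0,0]]
    - [[0,0,1.2],[0,0,0]]

```text
clock: 14.15
tool_pos: [0.5341, 0.186, 0.0874]
ee_rot: [0.0, 0.993, 0.116, -0.0]
contact_force: [1.9, 1.3, -5.8]
grip_width: 0.0127
finger_force: 58.5
```

```bash
python3 st.py
```

```text
14.15 [0.53414 0.18597 0.08736] F tool [ 2.15 -0.78  5.75] T tool [0.113 0.551 0.003] [0.0001, 0.0002, 0.0006]
```

Emit:
step_arm:
  increments:
    - [[0,0,0.3],[0,0,0]]
    - [[0,0,0.6],[0,0,0]]
    - [[0,0,0.9],[0,0,0]]
    - [[0,0,0.9],[0,0,0]]

```text
clock: 14.48
tool_pos: [0.5341, 0.1859, 0.0866]
ee_rot: [0.0, 0.993, 0.116, -0.0]
contact_force: [2.6, 1.7, -7.6]
grip_width: 0.0128
finger_force: 58.4
```

```bash
python3 st.py
```

```text
14.4833 [0.53415 0.18594 0.08655] F tool [ 2.89 -1.04  7.59] T tool [ 0.085  0.559 -0.02 ] [0.0001, 0.0002, 0.0006]
```

Emit:
step_arm:
  increments:
    - [[0.2,0,0.3],[0,0,0]]
    - [[0.4,0,0.6],[0,0,0]]
    - [[0.4,0,0.6],[0,0,0]]
    - [[0.4,0,0.6],[0,0,0]]

```text
clock: 14.82
tool_pos: [0.5343, 0.186, 0.0859]
ee_rot: [0.0, 0.993, 0.116, -0.0]
contact_force: [0.8, 0.2, -7.2]
grip_width: 0.0125
finger_force: 58.4
```

```bash
python3 st.py
```

```text
14.8167 [0.53425 0.186   0.0859 ] F tool [0.79 0.02 7.21] T tool [0.052 0.149 0.028] [-0.0, 0.0007, 0.0006]
```

Emit:
step_arm:
  increments:
    - [[0,0,0.2],[0,0,0]]
    - [[0,0,0.5],[0,0,0]]
    - [[0,0,0.5],[0,0,0]]
    - [[0,0,0.5],[0,0,0]]

```text
clock: 15.15
tool_pos: [0.5343, 0.186, 0.0855]
ee_rot: [-0.0, 0.993, 0.116, -0.0]
contact_force: [-0.5, 0.3, -7.5]
grip_width: 0.0129
finger_force: 58.5
```

```bash
python3 st.py
```

```text
15.15 [0.53431 0.186   0.08548] F tool [-0.44 -0.38  7.54] T tool [ 0.117 -0.069 -0.035] [-0.0001, 0.0006, 0.0006]
```

Emit:
step_arm:
  increments:
    - [[0,0,0.2],[0,0,0]]
    - [[0,0,0.5],[0,0,0]]
    - [[0,0,0.5],[0,0,0]]
    - [[0,0,0.5],[0,0,0]]

```text
clock: 15.48
tool_pos: [0.5344, 0.186, 0.085]
ee_rot: [0.0, 0.993, 0.116, -0.0]
contact_force: [-2.0, 0.2, -7.5]
grip_width: 0.0127
finger_force: 58.6
```

```bash
python3 st.py
```

```text
15.4833 [0.53436 0.186   0.08501] F tool [-1.91 -0.65  7.49] T tool [ 0.124 -0.325 -0.023] [-0.0001, 0.0005, 0.0006]
```

Emit:
step_arm:
  increments:
    - [[0,0,0.2],[0,0,0]]
    - [[0,0,0.5],[0,0,0]]
    - [[0,0,0.5],[0,0,0]]
    - [[0,0,0.5],[0,0,0]]

```text
clock: 15.82
tool_pos: [0.5344, 0.186, 0.0845]
ee_rot: [-0.0, 0.993, 0.116, -0.0]
contact_force: [-2.6, -0.4, -6.7]
grip_width: 0.0127
finger_force: 58.7
```

```bash
python3 st.py
```

```text
15.8167 [0.53442 0.18604 0.08452] F tool [-2.63 -0.25  6.73] T tool [ 0.101 -0.491 -0.012] [-0.0001, 0.0004, 0.0006]
```

Emit:
step_arm:
  increments:
    - [[-0.2,0,0.2],[0,0,0]]
    - [[-0.2,0,0.4],[0,0,0]]
    - [[-0.2,0,0.4],[0,0,0]]
    - [[-0.2,0,0.4],[0,0,0]]

```text
clock: 16.15
tool_pos: [0.5345, 0.1861, 0.0843]
ee_rot: [-0.0, 0.993, 0.116, 0.0]
contact_force: [-2.2, -0.4, -4.5]
grip_width: 0.0131
finger_force: 58.9
```

```bash
python3 st.py
```

```text
16.15 [0.53445 0.18608 0.08428] F tool [-2.2  -0.12  4.54] T tool [ 0.217 -0.599  0.03 ] [-0.0002, -0.0, 0.0006]
```

Emit:
step_arm:
  increments:
    - [[0,0,0.2],[0,0,0]]
    - [[0,0,0.4],[0,0,0]]
    - [[0,0,0.4],[0,0,0]]
    - [[0,0,0.4],[0,0,0]]

```text
clock: 16.48
tool_pos: [0.5345, 0.1861, 0.084]
ee_rot: [-0.0, 0.993, 0.116, 0.0]
contact_force: [-3.1, 1.4, -2.2]
grip_width: 0.013
finger_force: 59.4
```

```bash
python3 st.py
```

```text
16.4833 [0.53452 0.18615 0.08399] F tool [-2.73 -2.05  2.15] T tool [ 0.338 -0.834  0.025] [-0.0003, -0.0002, 0.0006]
```

Emit:
step_arm:
  increments:
    - [[-0.4,-0.2,0],[0,-0.001,0]]
    - [[-0.4,-0.2,0],[0,-0.002,0]]
    - [[-0.4,-0.2,0],[0,-0.002,0]]
    - [[-0.4,-0.2,0],[0,-0.002,0]]

```text
clock: 16.82
tool_pos: [0.5344, 0.1862, 0.084]
ee_rot: [0.0, 0.993, 0.116, -0.001]
contact_force: [-1.5, 0.2, -0.7]
grip_width: 0.0129
finger_force: 59.3
```

```bash
python3 st.py
```

```text
16.8167 [0.53444 0.18618 0.08401] F tool [-1.41 -0.59  0.72] T tool [ 0.199 -0.382  0.038] [-0.0, 0.0012, 0.0005]
```

Emit:
step_arm:
  increments:
    - [[0,0,0.2],[0,0,0]]
    - [[0,0,0.4],[0,0,0]]
    - [[0,0,0.4],[0,0,0]]
    - [[0,0,0.4],[0,0,0]]

```text
clock: 17.15
tool_pos: [0.5345, 0.1862, 0.0839]
ee_rot: [-0.0, 0.993, 0.116, -0.001]
contact_force: [-2.2, -0.1, 5.4]
grip_width: 0.013
finger_force: 60.3
```

```bash
python3 st.py
```

```text
17.15 [0.53445 0.1862  0.08386] F tool [-2.17 -0.41 -5.39] T tool [ 0.188 -0.655  0.088] [-0.0002, 0.0011, 0.0005]
```

Emit:
step_arm:
  increments:
    - [[-0.3,0,0],[0,-0.001,0]]
    - [[-0.3,0,0],[0,-0.002,0]]
    - [[-0.3,0,0],[0,-0.002,0]]
    - [[-0.3,0,0],[0,-0.002,0]]

```text
clock: 17.48
tool_pos: [0.5344, 0.1861, 0.0839]
ee_rot: [0.0, 0.993, 0.116, -0.001]
contact_force: [-1.4, 0.9, 6.1]
grip_width: 0.0128
finger_force: 60.3
```

```bash
python3 st.py
```

```text
17.4833 [0.5344  0.18614 0.08386] F tool [-1.14 -1.2  -6.09] T tool [ 0.226 -0.269  0.078] [-0.0001, 0.0027, 0.0004]
```

Emit:
step_arm:
  increments:
    - [[-0.2,-0.1,0.2],[0,-0.0005,0]]
    - [[-0.2,-0.1,0.3],[0,-0.0005,0]]
    - [[-0.2,-0.1,0.3],[0,-0.0005,0]]
    - [[-0.2,-0.1,0.3],[0,-0.0005,0]]

```text
clock: 17.82
tool_pos: [0.5344, 0.1862, 0.0838]
ee_rot: [0.0, 0.993, 0.116, -0.001]
contact_force: [-2.4, -0.1, 7.5]
grip_width: 0.0124
finger_force: 60.7
```

```bash
python3 st.py
```

```text
17.8167 [0.53444 0.1862  0.08384] F tool [-2.4  -0.49 -7.47] T tool [ 0.13  -0.395  0.004] [-0.0002, 0.0027, 0.0004]
```

Emit:
step_arm:
  increments:
    - [[-0.2,0,0.15],[0,-0.0005,0]]
    - [[-0.2,0,0.3],[0,-0.0005,0]]
    - [[-0.2,0,0.3],[0,-0.0005,0]]

```text
clock: 18.07
tool_pos: [0.5344, 0.1862, 0.0838]
ee_rot: [-0.0, 0.993, 0.116, -0.001]
contact_force: [-2.4, -0.2, 10.9]
grip_width: 0.0127
finger_force: 61.1
```

```bash
python3 st.py
```

```text
18.0667 [0.53442 0.18618 0.08378] F tool [ -2.44  -0.36 -10.91] T tool [ 0.139 -0.457  0.048] [-0.0003, 0.0028, 0.0005]
```

Near 11 N. I'll nudge slightly, then hold for over a second.

Emit:
step_arm:
  increments:
    - [[0,0,0.08],[0,0,0]]
    - [[0,0,0.08],[0,0,0]]
    - [[0,0,0.08],[0,0,0]]
    - [[0,0,0.08],[0,0,0]]
    - [[0,0,0.08],[0,0,0]]

```text
clock: 18.48
tool_pos: [0.5344, 0.1862, 0.0838]
ee_rot: [-0.0, 0.993, 0.116, -0.001]
contact_force: [-2.3, 0.4, 11.3]
grip_width: 0.0125
finger_force: 61.1
```

Emit:
step_arm:
  increments:
    - [[0,0,0],[0,0,0]]
    - [[0,0,0],[0,0,0]]
    - [[0,0,0],[0,0,0]]
    - [[0,0,0],[0,0,0]]
    - [[0,0,0],[0,0,0]]

```text
clock: 18.9
tool_pos: [0.5344, 0.1862, 0.0838]
ee_rot: [-0.0, 0.993, 0.116, -0.001]
contact_force: [-2.0, 0.3, 11.8]
grip_width: 0.0126
finger_force: 61.1
```

Emit:
step_arm:
  increments:
    - [[0,0,0],[0,0,0]]
    - [[0,0,0],[0,0,0]]
    - [[0,0,0],[0,0,0]]
    - [[0,0,0],[0,0,0]]
    - [[0,0,0],[0,0,0]]

```text
clock: 19.32
tool_pos: [0.5345, 0.1862, 0.0838]
ee_rot: [-0.0, 0.993, 0.116, -0.001]
contact_force: [-2.2, -1.0, 11.2]
grip_width: 0.0128
finger_force: 61.1
```

Emit:
step_arm:
  increments:
    - [[0,0,0],[0,0,0]]
    - [[0,0,0],[0,0,0]]
    - [[0,0,0],[0,0,0]]
    - [[0,0,0],[0,0,0]]
    - [[0,0,0],[0,0,0]]

```text
clock: 19.73
tool_pos: [0.5344, 0.1862, 0.0838]
ee_rot: [-0.0, 0.993, 0.116, -0.001]
contact_force: [-2.9, -1.0, 11.4]
grip_width: 0.0125
finger_force: 61.1
```

```bash
python3 st.py
```

```text
19.7333 [0.53445 0.18618 0.08376] F tool [ -3.04   0.31 -11.43] T tool [ 0.173 -0.537  0.009] [-0.0004, 0.0028, 0.0003]
```

The push held at about 11.5 N for 1.7 s, with height consistent with home (cradle about 1 mm up). Now I'll unload, ease the grip and open.

Emit:
step_arm:
  increments:
    - [[0,0,-0.2],[0,0,0]]
    - [[0,0,-0.4],[0,0,0]]
    - [[0,0,-0.5],[0,0,0]]
    - [[0,0,-0.5],[0,0,0]]
  force: 20

```text
clock: 20.07
tool_pos: [0.5344, 0.1862, 0.0838]
ee_rot: [0.0, 0.993, 0.116, -0.001]
contact_force: [-1.5, 0.4, 5.5]
grip_width: 0.0128
finger_force: 60.4
```

Emit:
step_arm:
  increments:
    - [[0,0,0],[0,0,0]]
    - [[0,0,0],[0,0,0]]
    - [[0,0,0],[0,0,0]]
    - [[0,0,0],[0,0,0]]
    - [[0,0,0],[0,0,0]]
  gripper: 150

```text
clock: 20.48
tool_pos: [0.5333, 0.186, 0.0831]
ee_rot: [0.0, 0.993, 0.116, -0.003]
contact_force: [1.0, 0.8, 0.3]
grip_width: 0.0352
finger_force: 0.0
```

Emit:
step_arm:
  increments:
    - [[0,0,0],[0,0,0]]
    - [[0,0,0],[0,0,0]]
    - [[0,0,0],[0,0,0]]
  gripper: 60

```text
clock: 20.73
tool_pos: [0.5333, 0.1861, 0.0832]
ee_rot: [0.0, 0.993, 0.116, -0.002]
contact_force: [-0.1, 0.9, 0.3]
grip_width: 0.0653
finger_force: 0.0
```

```bash
python3 st.py
```

```text
20.7333 [0.53331 0.18605 0.08321] F tool [ 0.07 -0.86 -0.34] T tool [0.026 0.018 0.002] [0.0, 0.005, 0.0006]
```

Released cleanly, with no residual force. Raising the hand and checking.

Emit:
step_arm:
  increments:
    - [[0,0,-8],[0,0,0]]
    - [[0,0,-25],[0,0.002,0]]
    - [[0,0,-50],[0,0.005,0]]
    - [[0,0,-80],[0,0.005,0]]
    - [[0,0,-110],[0,0.005,0]]
  gripper: 30

```text
clock: 21.15
tool_pos: [0.5335, 0.1857, 0.1948]
ee_rot: [0.0, 0.993, 0.116, -0.0]
contact_force: [1.2, 0.4, 0.2]
grip_width: 0.0753
finger_force: 0.0
```

Emit:
step_arm:
  increments:
    - [[0,0,-10],[0,0,0]]
    - [[0,0,-10],[0,0,0]]
    - [[0,0,-10],[0,0,0]]
    - [[0,0,-10],[0,0,0]]
    - [[0,0,-10],[0,0,0]]

```text
clock: 21.57
tool_pos: [0.533, 0.186, 0.202]
ee_rot: [0.0, 0.993, 0.116, -0.001]
contact_force: [1.3, -0.3, 0.4]
grip_width: 0.0754
finger_force: 0.0
```

```bash
python3 st.py; python3 - <<'E'
from h import *
from station import *
s=state();g=get_image("wrist");pickle.dump((s,g),open("f.pkl","wb"))
g2=get_image("scene");pickle.dump(g2,open("f2.pkl","wb"))
a=cv2.resize(g["img"],None,fx=1.5,fy=1.5,interpolation=cv2.INTER_CUBIC)[110:400,150:600]
b=cv2.resize(g2["img"][120:205,262:350],None,fx=3.4,fy=3.4,interpolation=cv2.INTER_CUBIC)
b=np.pad(b,((0,max(0,290-b.shape[0])),(0,0),(0,0)))[:290]
cv2.imwrite("pics/f.png",np.hstack([a,b])[:,:,::-1])
E
```

```text
21.5667 [0.53296 0.18605 0.202  ] F tool [ 1.19  0.64 -0.36] T tool [-0.017  0.002 -0.067] [0.0005, 0.0022, 0.0007]
```

View pics/f.png

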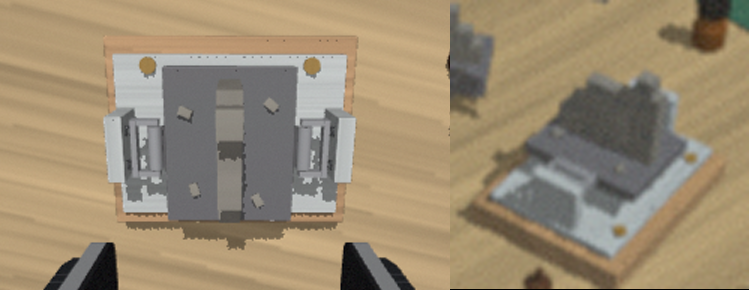

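The final view shows the plate's corners at crop (163,67), (297,67), (291,220) and (168,220). It is square between the rollers, both of which have closed inward over its edges, and the tall end is over the single ball. One size check follows, then I hand in.

```bash
python3 - <<'E'
from h import *
from station import *
s,g=pickle.load(open("f.pkl","rb"))
c=(np.array([(163,67),(297.5,67),(291.5,220),(168,220)])+[150.5,110.5])/1.5-.5
for z in(.068,.081):
    P=np.array([onz(g,*p,z,s) for p in c]);print(z,P.mean(0).round(4),[round(float(np.linalg.norm(P[i]-P[(i+1)%4]))*1e3,1) for i in range(4)])
close_job()
E
```

```text
0.068 [0.5343 0.186  0.068 ] [88.6, 108.7, 90.1, 108.7]
0.081 [0.5373 0.1867 0.081 ] [84.7, 104.0, 86.1, 104.0]
the job is handed in; nothing more can be done
```

The wall section is on the mount with its tall end over the single ball and both rollers over the plate's edges. It was bedded in at about 11.5 N for 1.7 s, released, and the job handed in at about 22 s of the 48 s; the last images show it level and at home height.

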